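Load a circuit board under the spring clip of a soldering jig

TASK

Load the small circuit board into the soldering jig: hold the clip's thumb bar down with one fingertip so that its nose stays raised, and with the other fingertip push the board along the channel beneath the nose until its front edge is fully home against the end stop. Then let the thumb bar up, so that the clip clamps the board, and draw clear. Do not grasp or lift anything, and leave the loose parts beside the jig where they are.

Things in the scene. Friction and masses are not known exactly. Their poses are not given: they have to be found in the camera images.
- jig: Low grey soldering jig, fixed. Origin on the bench top; x along the channel to the end stop (the way the board is pushed), y to the clip's side, z up. Base plate x -88 to 36, y -50 to 90 mm, top z 10. Two ledges (|y| 24 to 39, x -84 to 22, top z 14) carry the board by its side edges; guide strips on them: inner faces |y| = 33, top z 17. The channel is open at its -x end.
- end_stop (a point): Foot of the end stop's face, mid-channel, level with the ledges (jig x 22, y 0, z 14 mm). The stop is an aluminium bar across the channel, 78 mm wide, 10 mm thick, top at z 22 mm. The board is home when its front edge touches it.
- clip (a joint): Angle (rad) of the spring clip, a steel lever on a pin along jig x at y 46, z 20 mm. 0: nose down on the ledge; 0.42: hard stop, nose raised 7.5 mm. Pressing the thumb bar down makes it grow; a spring returns it (4 N on the bar to start, 8 N at 0.36). The nose clears the board above 0.15; well raised 0.25 to 0.40. Let go onto the board it reads about 0.11.
- thumb_bar (a point): Middle of the upper face of the clip's thumb bar, a flat ribbed steel plate 52 mm (jig x) by 22 mm, at the outer end of the lever; moves with the clip. In the jig's frame: x -17, y 68.5, z 29.5 mm with the clip shut (face sloping up outwards 0.36 rad); x -17, y 70, z 21 with the joint at 0.36 (face level). The bar spans x -43 to 9, y 59 to 80 mm.
- nose (a point): Underside of the clip's nose, middle of its width: a steel roll 6 mm thick, 10 mm long along jig x. With the clip shut it is at jig x 5 (0 to 10), y 28, z 14 mm, on the ledge, barring the board's way. The pivot's bracket ears stand at jig x -12 to -9 and 19 to 22, y 39 to 53, top z 25 mm.
- board: Loose tan circuit board, 40 (x) by 64 (y) by 2 mm, about 50 g. Origin at the centre of its underside; axes as the jig's. At the start it lies on the ledges in the channel, before the nose (origin at jig x -40 to -27 mm). Capacitors and a relay on it reach 14 mm above its underside; the outer 9 mm along each side is bare. Home: origin at jig x 2, z 14 mm.
- terminal_block (a point): Middle of the rear face of the board's blue terminal block, the place to push: a face 46 mm wide (y) standing from 2 to 13 mm above the board's underside (16 to 27 mm above the bench), flush with the board's rear (-x) edge, 20 mm behind its origin.
- capacitor: Loose black capacitor can standing near the jig, 30 mm across, 36 mm tall; origin at the centre of its underside. Leave alone.
- heatsink: Loose finned aluminium heatsink near the jig, 36 x 50 mm, 26 mm tall; origin at the centre of its underside. Leave alone.
- spool: Loose spool of solder standing on its flange near the jig, 50 mm across, 34 mm tall; origin at the centre of its underside. Leave alone.
Things that resemble listed ones, but are neither listed nor needed, are in the scene too. There is more than one size of the board; the job needs the middle-sized.

How it is judged:
By the outcome, as a careful person would: the job done as asked, in the order asked, and still so for the second after the job is handed in, with the robot touching nothing.
It also fails if it takes over 42 s, if anything falls off the work surface, if the arm or the gripper's body presses on something with over 40 N, if the wrist force passes 120 N, or if a joint passes its speed limit or range.

ROBOT

A 6-joint arm with a two-finger parallel gripper is mounted at the origin on the work surface. World frame = base frame: x ahead of the robot, y to its left, z up, the work surface at z = 0. Lengths are in m, angles in rad, forces in N, time in s.
With the tool pointing down it reaches from about 0.375 to 0.975 m from the base axis. Payload 3.8 kg.
Tool frame: the origin (TCP) lies on the front face of the gripper's body, between the roots of the fingers; the fingertips stand 73 mm ahead of it and the grasp point (between the pads) lies 54 mm ahead of it (env.grip_depth is the distance from the TCP to the grasp point, in m); z points along the fingers, x is the direction in which the jaws open and shut, and the axes are right-handed (so a half turn about z gives the same grasp; the last joint's range is limited). The gripper opens to 85 mm and grips with 20 to 120 N. Pads are 22 mm wide; open, the fingers measure 114 mm over their backs; the gripper's body (76 mm by 85 mm) begins 54 mm behind the grasp point. The pads swing forward as they close: fully open they stand 13 mm farther back than shut.
Start: joints at [1.084, 0.264, 1.604, -0, 1.274, -0.037], TCP at [0.293, 0.608, 0.304] pointing down, gripper open.
Joint ranges: [-2.63, 2.63], [-0.94, 2.18], [0.31, 2.57], [-1.31, 4.45], [0, 2.66], [-2.55, 2.55]. Speed limits (rad/s): [2.57, 2.57, 3.14, 3.14, 3.14, 3.14].

INTERFACE

Orientations are given as a 3x3 rotation matrix whose columns are the frame's x, y, z axes.
In Python, from plant import env gives the robot as it stands.
- The arm moves only by the shell command python3 -m creep 'ROWS' [OPENING] [FORCE]. ROWS is text: rows parted by semicolons, each of 4 numbers parted by spaces: the shift along the world's x, y, z in m, then the turn about the world's z in rad. A call has 1 to 8 rows; each row is the pose to reach, as a shift and turn from the pose commanded when the call began; what a row does not reach only later rows make up. A row lasts 1/8 s, in which the tool goes at most 62.5 mm and 10.7 degrees, less where a joint would pass 70% of its speed; a pose out of reach is approached as far as the arm can. A call with a gripper value outside its range is refused whole. OPENING is the opening, from 0 (shut) to 1 (fully open), set as the call begins (- or left out, the last holds). The fingers move at their own pace and stop on an object; FORCE is the grip in N (left out, the last holds). Time passes only in rows, so rows that repeat a pose let the fingers close. It gives the time, the measured TCP pose, the force and the opening at its end, in the units of the state.
- env.observe(): the state, without advancing time (a new reading comes with each control period).
- env.capture(name): name is "side" or "top" or "wrist"; returns the picture (400x640x3 uint8, red, green, blue); there is no depth.
- env.camera_model(name): a dict with "fx", "fy", "cx", "cy" (pixels), "D" ([k1, k2, p1, p2, k3] as OpenCV has them; the pictures are not rectified), "R" (3x3) and "t" (3): a world point X has camera coordinates R X + t. Camera axes: x right, y down, z forward; pixel columns grow to the right and rows downward; lengths in m; the calibration is good to about 2 mm. A picture is of the moment at which its call begins: read the wrist's pose just before it. camera_model takes no time and is no camera call; for the wrist camera it gives the pose at the moment of the call.
- env.hand_in(): hands the job in, once; it reports no verdict.
Trained networks look in the newest picture that a camera, given by its name, has taken for a name from the list of things; names that differ only in an ending like _2 or _b are one class to them, and where a whole thing is asked for, a point or a joint stands for the part that bears it (a point fixed in the world has none). Each returns a list of dicts, best first, with "confidence" (0 to 1); they miss things now and then, are a little off and sometimes report something else, mostly with a low value. They report only what shows in the picture. A call takes as long as a camera call. They do not tell look-alikes from the thing itself.
- env.boxes_of(camera, query): "xyz" ([x, y, z] in m, in world coordinates, good to about 4 mm: the middle of the surface that is visible of it).
- env.regions_of(camera, query): "mask" (400x640 bool, what is visible of it).
- env.mark_of(camera, query): "xyz" ([x, y, z] in m, in world coordinates, good to about 4 mm: a listed point, or the origin of a listed thing).
The state is a dict: "t": time; "joints": joint angles; "qd": joint speeds; "joint_torque": joint torques, N m; "tool_pos": TCP position; "tcp_rot": TCP orientation; "force": force on the tool from outside, world axes, zero at the start; "moment": the same for the moment, N m; "opening": finger opening in m.
Only numpy, scipy, OpenCV 4.12 (cv2) and the standard library are available. Lean on these libraries where they do the work, as an engineer would, in place of code of your own. Each camera call takes 0.05 s, during which the arm holds its last target.

## Working session

There is one attempt and no reset: what is moved stays moved. The work goes in short steps, Python scripts to look and compute and a shell command to move; the robot and the scene stay as the last step left them, time stands still between calls to the robot, and variables do not carry over. Pictures are saved under pics/ and viewed, and the job is handed in when it is done.

```bash
ls; mkdir -p pics
python3 - <<'E'
from plant import env
import cv2
o=env.observe()
print(o)
for n in ["side","top","wrist"]:
    im=env.capture(n); cv2.imwrite(f"pics/a_{n}.png",im[:,:,::-1])
    m=env.camera_model(n); print(n,m)
    for q in ["end_stop","thumb_bar","nose","board","terminal_block","jig"]:
        r=env.mark_of(n,q)
        print(n,q,[(d["xyz"],round(d["confidence"],2)) for d in r][:4])
E
```

```text
pics
{'t': 0.0, 'joints': array([ 1.08408901e+00,  2.64786480e-01,  1.60537811e+00, -7.43843485e-06,
        1.27372041e+00, -3.69085020e-02]), 'qd': array([-8.32301043e-04,  1.82855320e-03, -1.09551736e-03,  2.97153355e-04,
       -4.24894434e-04, -5.62297763e-05]), 'joint_torque': array([ 3.93174778e-04, -5.15101647e+01, -3.67311394e+01, -2.00368372e-04,
        1.27801899e-02, -2.23506180e-05]), 'tool_pos': array([0.29321911, 0.60734846, 0.30253718]), 'tcp_rot': array([[ 4.34781183e-01,  9.00535500e-01, -1.06588691e-03],
       [ 9.00533216e-01, -4.34782483e-01, -2.02948371e-03],
       [-2.29105109e-03, -7.74852418e-05, -9.99997373e-01]]), 'force': array([0.44015263, 1.36995081, 0.09626834]), 'moment': array([-0.02655219, -0.0494233 , -0.0196405 ]), 'opening': 0.08521479343834619}
side {'fx': 517.8385087494648, 'fy': 517.8385087494648, 'cx': 317.39953715404295, 'cy': 194.80424923207926, 'D': array([0.04127899, 0.        , 0.        , 0.        , 0.        ]), 'R': array([[ 0.82962267, -0.55821541, -0.01103572],
       [-0.42425717, -0.61743777, -0.66240204],
       [ 0.36294915, 
[... 1228 characters left out ...]
1276, 0.0227], 0.8), ([0.3971, -0.0842, 0.0121], 0.8), ([0.5696, -0.0514, 0.0281], 0.67), ([0.4535, -0.2297, 0.0089], 0.56)]
top jig [([0.6032, -0.1091, -0.004], 0.82)]
wrist {'fx': 303.09141505374885, 'fy': 303.09141505374885, 'cx': 323.2364701865605, 'cy': 199.22785886990061, 'D': array([-0.03211175,  0.        ,  0.        ,  0.        ,  0.        ]), 'R': array([[ 4.33969029e-01,  9.00927630e-01, -5.36591164e-04],
       [ 8.67883619e-01, -4.17892040e-01,  2.68596850e-01],
       [ 2.41762086e-01, -1.17028413e-01, -9.63252534e-01]]), 't': array([-0.67450943, -0.03559568,  0.3768603 ])}
wrist end_stop []
wrist thumb_bar []
wrist nose []
wrist board []
wrist terminal_block []
wrist jig []
```

View pics/a_side.png

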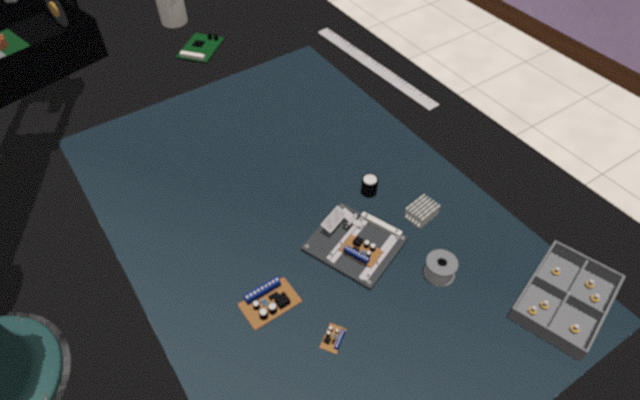

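View pics/a_top.png

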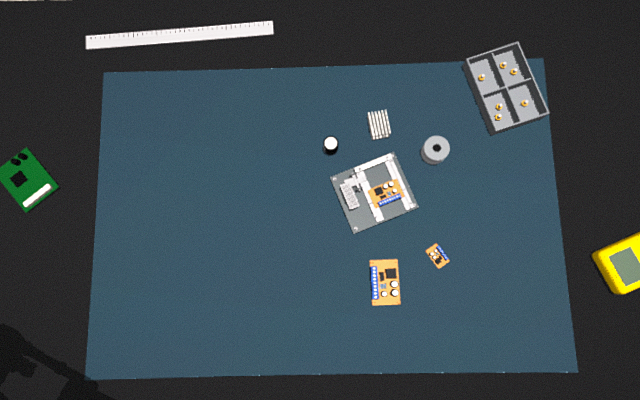

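The board in the jig, at top pixel (386,192), is the target. The look-alikes are a larger board at (385,282) and a smaller one at (437,256). Next I'll take a close crop and fit the jig pose.

Run:
```python
import cv2
a=cv2.imread("pics/a_top.png")[140:245,320:430]; cv2.imwrite("pics/b_top.png",cv2.resize(a,None,fx=5.5,fy=5.5,interpolation=cv2.INTER_CUBIC))
a=cv2.imread("pics/a_side.png")[195:295,295:415]; cv2.imwrite("pics/b_side.png",cv2.resize(a,None,fx=6,fy=6,interpolation=cv2.INTER_CUBIC))
```

```text
(no output)
```

View pics/b_top.png

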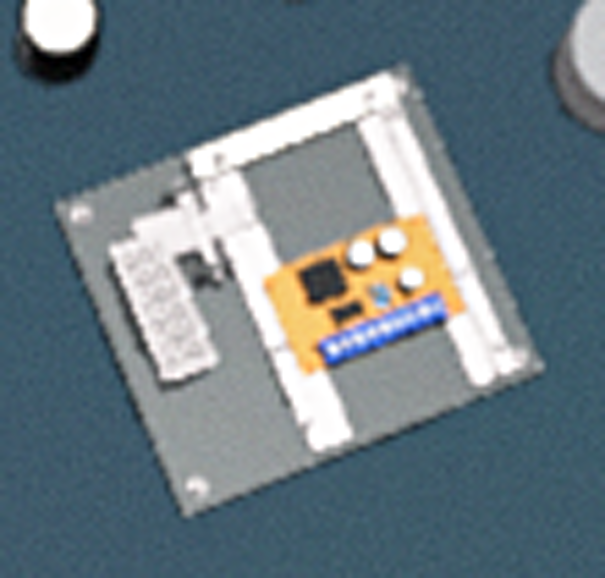

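View pics/b_side.png

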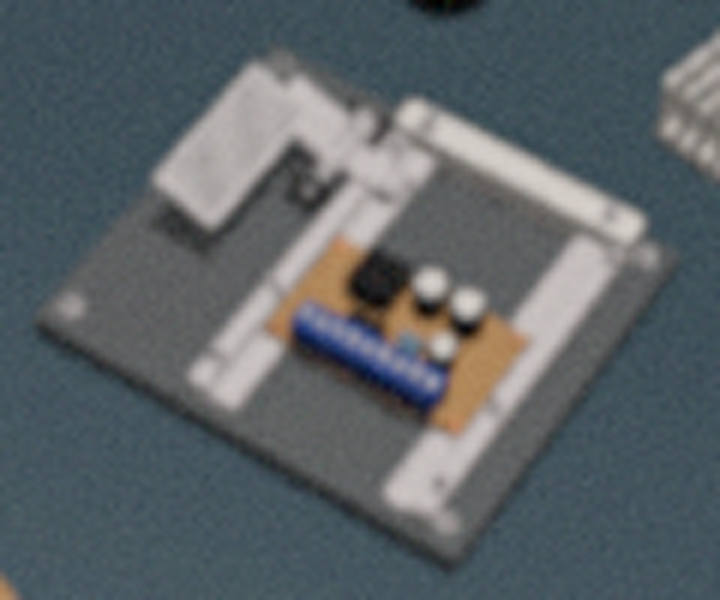

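```bash
cat > h.py <<'E'
import numpy as np, cv2
from scipy.optimize import least_squares
def proj(m,X):
    r,_=cv2.Rodrigues(m["R"]); K=np.array([[m["fx"],0,m["cx"]],[0,m["fy"],m["cy"]],[0,0,1]])
    return cv2.projectPoints(np.asarray(X,float),r,m["t"],K,m["D"])[0][:,0]
def unproj(m,uv,z):
    K=np.array([[m["fx"],0,m["cx"]],[0,m["fy"],m["cy"]],[0,0,1]])
    n=cv2.undistortPoints(np.asarray(uv,float).reshape(-1,1,2),K,m["D"])[:,0]
    d=np.c_[n,np.ones(len(n))]@m["R"]; c=-m["R"].T@m["t"]
    return c+d*((z-c[2])/d[:,2])[:,None]
def j2w(p,X):
    X=np.asarray(X,float)/1000; c,s=np.cos(p[2]),np.sin(p[2])
    return np.c_[p[0]+c*X[:,0]-s*X[:,1],p[1]+s*X[:,0]+c*X[:,1],X[:,2]]
def w2j(p,X):
    X=np.atleast_2d(X); c,s=np.cos(p[2]),np.sin(p[2]); d=X[:,:2]-np.array(p[:2])
    return 1000*np.c_[c*d[:,0]+s*d[:,1],-s*d[:,0]+c*d[:,1],X[:,2]]
E
python3 - <<'E'
from plant import env
from h import *
up=lambda l,s,o:(np.array(l,float)+.5)/s-.5+np.array(o)
C=[[36,90,10],[36,-50,10],[-88,-50,10],[-88,90,10]]
T=up([(58,204),(403,68),(543,370),(188,515)],5.5,(320,140))
S=up([(275,52),(678,255),(455,567),(40,325)],6,(295,195))
mt,ms=env.camera_model("top"),env.camera_model("side")
f=lambda p:np.r_[(proj(mt,j2w(p,C))-T).ravel(),(proj(ms,j2w(p,C))-S).ravel()]
for g,n in [(f,"both"),(lambda p:f(p)[:8],"top"),(lambda p:f(p)[8:],"side")]:
    r=least_squares(g,[.6,-.11,.4]); print(n,r.x,r.fun.round(1)); 
    if n=="both":P=r.x
np.save("P.npy",P)
bt=up([(265,278),(428,215),(300,372),(465,312)],5.5,(320,140))
print(w2j(P,unproj(mt,bt,.016)).round(1))
bs=up([(342,238),(528,340),(268,330),(458,430)],6,(295,195))
print(w2j(P,unproj(ms,bs,.016)).round(1))
print(w2j(P,[[.5509,-.1276,.0227],[.5547,-.1338,.0175],[.5722,-.0545,.0287],[.5633,-.0499,.0277],[.6,-.0827,.0155],[.6258,-.0996,.0197],[.5743,-.121,.0149],[.5707,-.1234,.0127]]).round(1))
E
```

```text
both [ 0.60704826 -0.11168954  0.36626423] [-0.6  1.1  0.7 -0.2  0.7  0.8 -0.1  1.3  0.3 -1.2  1.2 -0.   1.  -0.4
 -0.8 -1. ]
top [ 0.60857688 -0.11152027  0.36274398] [-0.7  0.2  0.6 -0.9  0.4  0.2 -0.4  0.5]
side [ 0.60567605 -0.11213913  0.36979629] [-0.3 -0.7  0.8  0.4  0.7  0.2 -1.3 -0.3]
[[-17.7  30.1  16. ]
 [-18.9 -33.3  16. ]
 [-54.   32.1  16. ]
 [-56.6 -31.   16. ]]
[[-18.7  31.8  16. ]
 [-19.2 -29.8  16. ]
 [-57.5  31.5  16. ]
 [-55.8 -29.2  16. ]]
[[-58.1   5.3  22.7]
 [-56.8  -1.9  17.5]
 [-12.1  65.9  28.7]
 [-18.7  73.4  27.7]
 [  3.8  29.6  15.5]
 [ 21.8   4.6  19.7]
 [-33.9   3.   14.9]
 [-38.1   2.1  12.7]]
```

```bash
python3 -m creep '0.02 -0.055 -0.005 0.05; 0.04 -0.11 -0.01 0.1; 0.06 -0.165 -0.015 0.15; 0.08 -0.22 -0.02 0.2; 0.1 -0.275 -0.025 0.25; 0.12 -0.33 -0.03 0.3; 0.14 -0.385 -0.035 0.34; 0.155 -0.44 -0.04 0.365' 0.77 20
```

```text
t: 2.05
tool_pos: [0.4491, 0.1661, 0.2642]
tcp_rot: [[0.084, 0.996, 0.001], [0.996, -0.084, 0.0], [0.0, 0.001, -1.0]]
force: [0.7, -0.6, 0.3]
opening: 0.0658
```

```bash
python3 -m creep '0.02 -0.055 -0.01 0; 0.04 -0.11 -0.03 0; 0.06 -0.165 -0.05 0; 0.08 -0.22 -0.07 0; 0.092 -0.265 -0.09 0; 0.092 -0.265 -0.104 0; 0.092 -0.265 -0.104 0'
cat > look.py <<'E'
import sys,cv2
from plant import env
from h import *
tag=sys.argv[1]
o=env.observe(); print(o["t"],o["tool_pos"].round(4),o["force"].round(1),round(o["opening"],4), np.degrees(np.arctan2(o["tcp_rot"][1,0],o["tcp_rot"][0,0])).round(2))
P=np.load("P.npy")
print("TCP in jig",w2j(P,o["tool_pos"]).round(1))
for n in sys.argv[2:]:
    im=env.capture(n)[:,:,::-1]
    cv2.imwrite(f"pics/{tag}_{n}_raw.png",im)
    u=proj(env.camera_model(n),j2w(P,[[-20,20,15]]))[0].astype(int)
    if n=="wrist": v=im
    else:
        y0=int(np.clip(u[1]-60,0,280)); x0=int(np.clip(u[0]-80,0,480)); v=im[y0:y0+120,x0:x0+160]; print(n,"crop",x0,y0); v=cv2.resize(v,None,fx=5,fy=5,interpolation=cv2.INTER_CUBIC)
    cv2.imwrite(f"pics/{tag}_{n}.png",v)
E
python3 look.py c wrist side top
```

```text
t: 2.92
tool_pos: [0.5392, -0.0967, 0.1584]
tcp_rot: [[0.086, 0.996, -0.004], [0.996, -0.086, 0.001], [0.001, -0.004, -1.0]]
force: [-0.2, 0.8, -0.2]
opening: 0.0662
2.925 [ 0.5392 -0.0967  0.1584] [-0.2  0.8 -0.2] 0.0662 85.09
TCP in jig [[-58.   38.3 158.4]]
side crop 277 178
top crop 292 129
```

View pics/c_wrist.png

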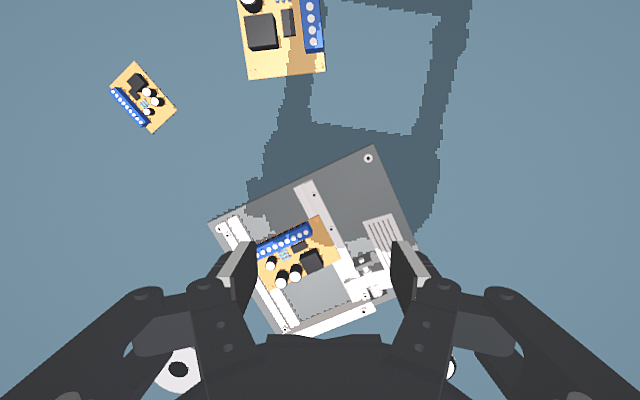

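View pics/c_side.png

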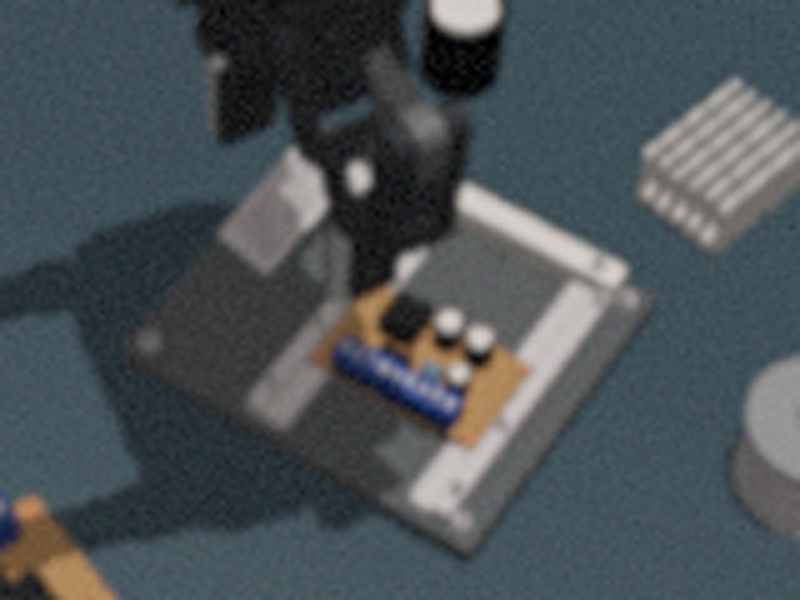

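View pics/c_top.png

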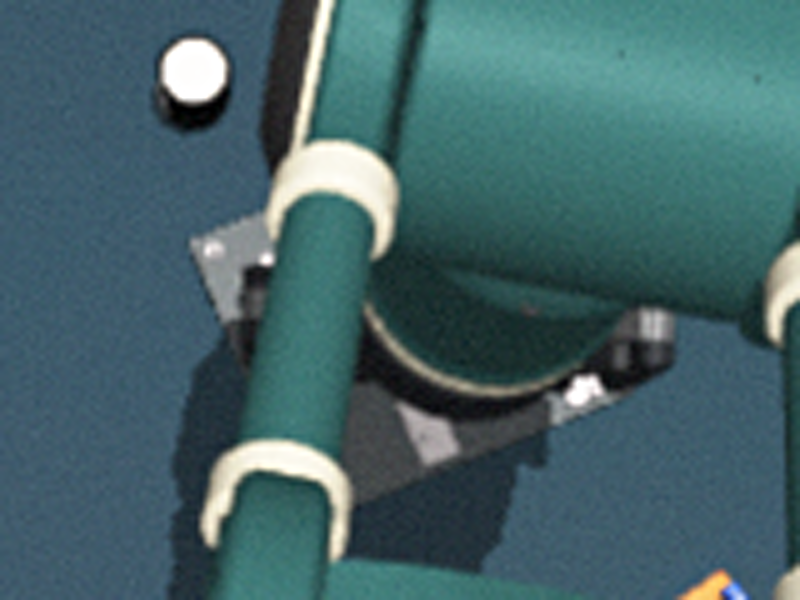

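Run:
```python
from plant import env
from h import *
im=cv2.imread("pics/c_wrist_raw.png")
m=env.camera_model("wrist"); o=env.observe(); P=np.load("P.npy")
R,t=o["tcp_rot"],o["tool_pos"]
for z,c in [(.073,(0,0,255)),(.065,(0,255,255)),(.04,(0,255,0))]:
    X=[[sx*(o["opening"]/2+th),y,z] for sx in(-1,1) for th in (0,.0,) for y in (-.011,.011)]
    uv=proj(m,np.array(X)@R.T+t); print(z,uv.round(0).tolist())
print(proj(m,j2w(P,[[36,90,10],[36,-50,10],[-88,-50,10],[-88,90,10],[-43,59,25],[-43,80,33]])).round(1))
cv2.imwrite("pics/d.png",cv2.resize(im[130:350,190:470],None,fx=2.8,fy=2.7,interpolation=cv2.INTER_CUBIC))
```

```text
0.073 [[258.0, 233.0], [261.0, 272.0], [258.0, 233.0], [261.0, 272.0], [390.0, 233.0], [388.0, 272.0], [390.0, 233.0], [388.0, 272.0]]
0.065 [[255.0, 239.0], [258.0, 280.0], [255.0, 239.0], [258.0, 280.0], [394.0, 239.0], [391.0, 280.0], [394.0, 239.0], [391.0, 280.0]]
0.04 [[241.0, 264.0], [245.0, 311.0], [241.0, 264.0], [245.0, 311.0], [408.0, 264.0], [404.0, 312.0], [408.0, 264.0], [404.0, 312.0]]
[[430.2 279. ]
 [278.4 341.1]
 [202.4 219.9]
 [370.  139.4]
 [358.2 218.1]
 [387.8 209.3]]
```

View pics/d.png

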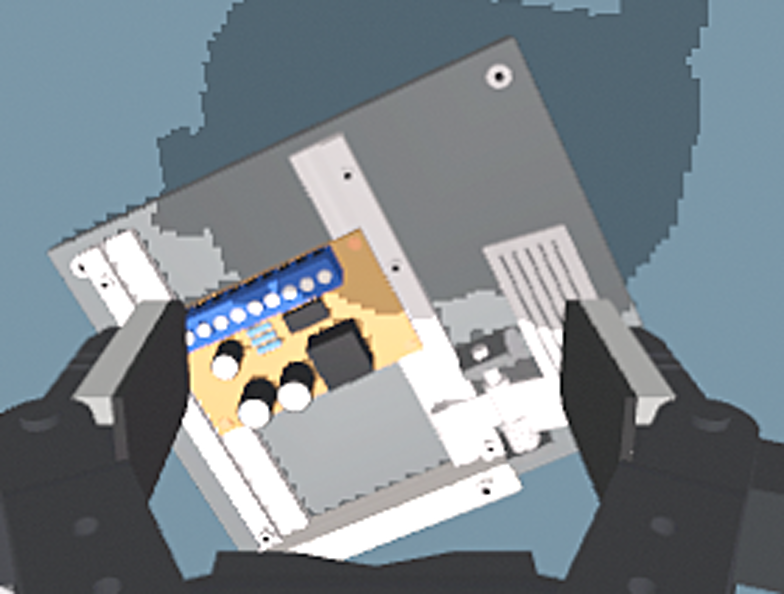

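The wrist view shows the pad tips near raw pixels (255,242) and (391,242). The bar corner is at (362,222) and the block spans about (255,250) to (310,228). I'll go lower and look again.

```bash
python3 -m creep '0.001 0 -0.02 0; 0.002 0.001 -0.04 0; 0.002 0.001 -0.048 0; 0.002 0.001 -0.048 0'
python3 look.py e wrist side
python3 - <<'E'
from plant import env
import cv2
im=cv2.imread("pics/e_wrist_raw.png")
cv2.imwrite("pics/e2.png",cv2.resize(im[130:350,190:470],None,fx=2.8,fy=2.7,interpolation=cv2.INTER_CUBIC))
E
```

```text
t: 3.58
tool_pos: [0.5424, -0.0954, 0.1121]
tcp_rot: [[0.084, 0.997, -0.0], [0.997, -0.084, 0.0], [0.0, -0.0, -1.0]]
force: [-0.1, -0.4, -0.6]
opening: 0.0658
3.575 [ 0.5424 -0.0954  0.1121] [-0.1 -0.4 -0.6] 0.0658 85.21
TCP in jig [[-54.6  38.3 112.1]]
side crop 277 178
```

View pics/e2.png

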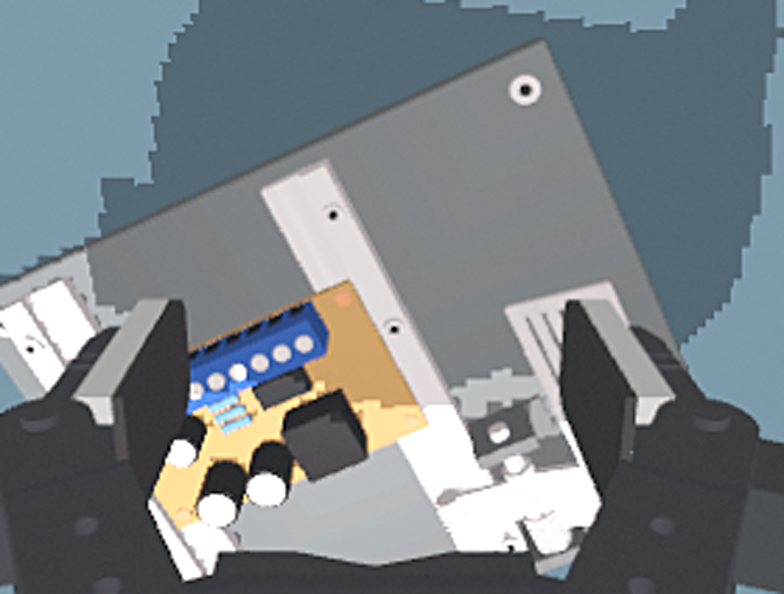

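View pics/e_side.png

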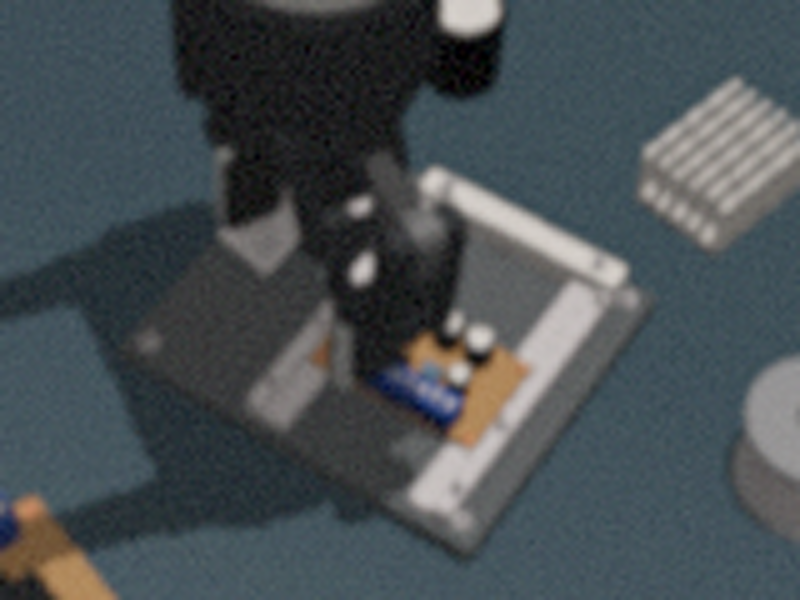

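Run:
```python
from plant import env
from h import *
m=env.camera_model("wrist"); o=env.observe(); P=np.load("P.npy")
d=np.array([(543,38),(262,190),(505,303),(611,283)],float)
uv=np.c_[d[:,0]/2.8+190,d[:,1]/2.7+130]-.3
X=[[-88,90,10],[-84,24,14],[-43,59,26],[-43,80,33.5]]
print((proj(m,j2w(P,X))-uv).round(1))
r=least_squares(lambda p:(proj(m,j2w(p,X))-uv).ravel(),P);print(r.x,r.fun.round(1)); Q=r.x; np.save("Q.npy",Q)
print("TCP in jigQ",w2j(Q,o["tool_pos"]).round(1))
b=np.array([(350,281),(428,425),(316,305)],float); buv=np.c_[b[:,0]/2.8+190,b[:,1]/2.7+130]-.3
print(w2j(Q,unproj(m,buv[:2],.016)).round(1), w2j(Q,unproj(m,buv[2:],.027)).round(1))
R,t=o["tcp_rot"],o["tool_pos"]
for z in(.060,.065,.07):
  print(z,proj(m,np.array([[s*o["opening"]/2,y,z] for s in(-1,1) for y in(-.011,.011)])@R.T+t).round(1).tolist())
```

```text
[[-1.3 -2.3]
 [-3.2 -1. ]
 [-2.5  0.8]
 [-1.5 -2.1]]
[ 0.60780438 -0.11067079  0.36488382] [ 0.9 -1.  -1.1  0.1 -0.4  2.   0.6 -0.8]
TCP in jigQ [[-55.2  36.9 112.9]]
[[-58.1  32.1  16. ]
 [-18.9  32.1  16. ]] [[-60.2  26.1  27. ]]
0.06 [[252.8, 243.2], [255.7, 285.5], [395.8, 243.3], [392.7, 285.6]]
0.065 [[255.1, 238.9], [257.9, 280.0], [393.4, 239.0], [390.5, 280.2]]
0.07 [[257.3, 234.9], [259.9, 274.9], [391.2, 235.0], [388.4, 275.1]]
```

```bash
python3 -m creep '-0.004 -0.0015 0 0; -0.004 -0.0015 -0.005 0; -0.004 -0.0015 -0.01 0; -0.004 -0.0015 -0.01 0'; python3 -m creep '0 0 -0.003 0; 0 0 -0.003 0';python3 -m creep '0 0 -0.003 0; 0 0 -0.003 0'
```

```text
t: 4.18
tool_pos: [0.5379, -0.0976, 0.1011]
tcp_rot: [[0.085, 0.996, -0.001], [0.996, -0.085, 0.0], [0.0, -0.001, -1.0]]
force: [0.1, -0.9, -0.3]
opening: 0.0659
t: 4.42
tool_pos: [0.5383, -0.0976, 0.0986]
tcp_rot: [[0.085, 0.996, -0.001], [0.996, -0.085, 0.0], [0.0, -0.001, -1.0]]
force: [1.0, 0.9, -1.0]
opening: 0.0658
t: 4.68
tool_pos: [0.5388, -0.0977, 0.096]
tcp_rot: [[0.085, 0.996, 0.001], [0.996, -0.085, -0.0], [0.0, 0.001, -1.0]]
force: [0.8, 0.4, 0.8]
opening: 0.0658
```

```bash
python3 look.py f wrist side
python3 - <<'E'
import cv2
im=cv2.imread("pics/f_wrist_raw.png")
cv2.imwrite("pics/f2.png",cv2.resize(im[130:350,190:470],None,fx=2.8,fy=2.7,interpolation=cv2.INTER_CUBIC))
E
```

```text
4.675 [ 0.5388 -0.0977  0.096 ] [0.8 0.4 0.8] 0.0658 85.13
TCP in jig [[-58.7  37.5  96. ]]
side crop 277 178
```

View pics/f2.png

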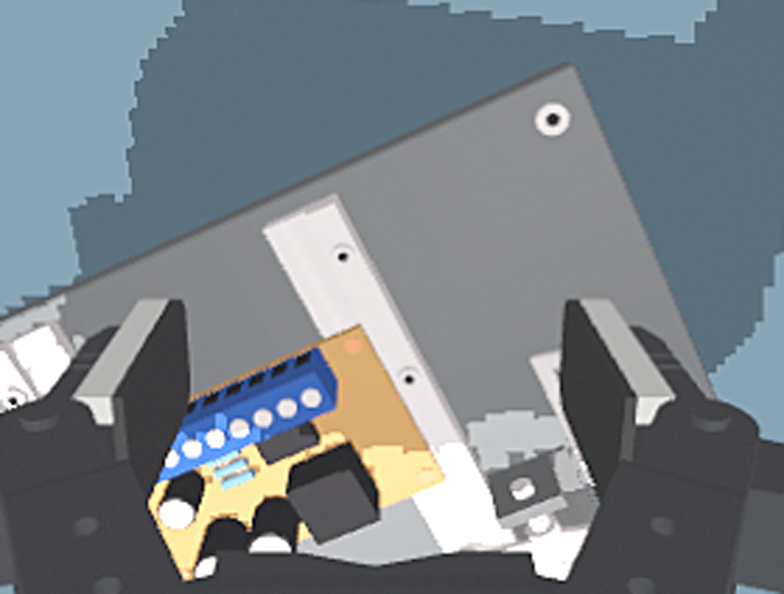

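View pics/f_side.png

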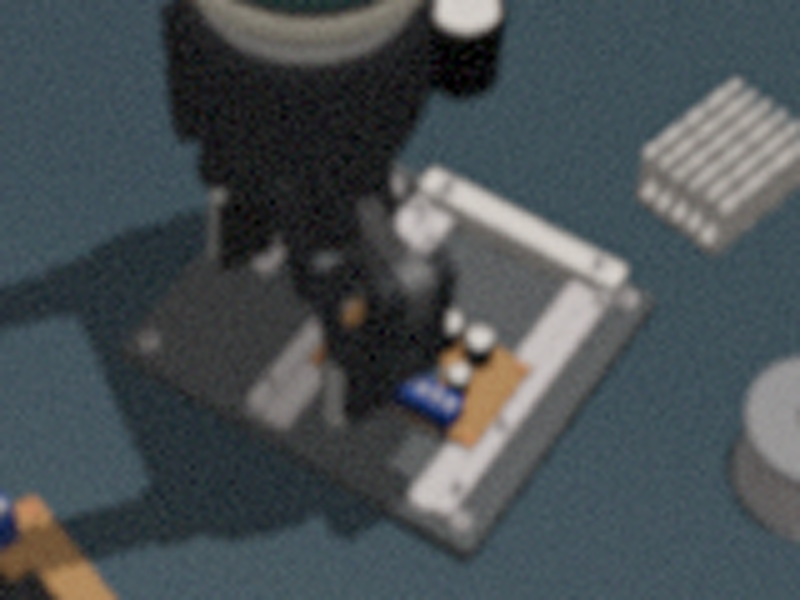

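Run:
```python
from plant import env
from h import *
m=env.camera_model("wrist"); o=env.observe(); Q=np.load("Q.npy")
print(w2j(Q,o["tool_pos"]).round(1))
D=lambda uv:((uv+.3-[190,130])*[2.8,2.7]).round(0).tolist()
print("block rear top",D(proj(m,j2w(Q,[[-58,y,27] for y in(23,15,10,5)])))," bar",D(proj(m,j2w(Q,[[-43,59,26],[-88,90,10],[-84,24,14],[-58,32,16]]))))
R,t=o["tcp_rot"],o["tool_pos"]
for z in (.063,.068):
  F=np.array([[s*(o["opening"]/2+th),y,z] for s in(-1,1) for y in(-.011,.011) for th in(0,.006)])@R.T+t
  print(z,D(proj(m,F)),w2j(Q,F).round(1).tolist())
```

```text
[[-59.9  36.8  96.1]]
block rear top [[312.0, 379.0], [273.0, 396.0], [249.0, 406.0], [224.0, 416.0]]  bar [[528.0, 366.0], [573.0, 66.0], [259.0, 235.0], [358.0, 334.0]]
0.063 [[181.0, 299.0], [145.0, 299.0], [189.0, 412.0], [155.0, 412.0], [573.0, 300.0], [609.0, 300.0], [564.0, 412.0], [599.0, 412.0]] [[-84.0, 12.0, 33.1], [-86.6, 6.6, 33.1], [-64.2, 2.5, 33.1], [-66.8, -2.9, 33.1], [-55.5, 71.1, 33.1], [-52.9, 76.5, 33.1], [-35.7, 61.5, 33.1], [-33.1, 66.9, 33.1]]
0.068 [[187.0, 288.0], [153.0, 288.0], [195.0, 398.0], [161.0, 397.0], [566.0, 289.0], [601.0, 289.0], [559.0, 398.0], [592.0, 398.0]] [[-84.0, 12.0, 28.1], [-86.6, 6.6, 28.1], [-64.2, 2.5, 28.1], [-66.8, -2.9, 28.1], [-55.5, 71.1, 28.1], [-52.9, 76.5, 28.1], [-35.7, 61.5, 28.1], [-33.1, 66.9, 28.1]]
```

Geometry is consistent: tip depth is about 63 mm, the gap to the block about 5 mm, and the bar about to be touched. Now pressing in steps.

```bash
python3 -m creep '0 0 -0.004 0; 0 0 -0.004 0; 0 0 -0.004 0'; python3 -m creep '0 0 -0.003 0; 0 0 -0.003 0; 0 0 -0.003 0';python3 -m creep '0 0 -0.002 0; 0 0 -0.002 0; 0 0 -0.002 0'; python3 -m creep '0 0 -0.0015 0; 0 0 -0.0015 0; 0 0 -0.0015 0'
```

```text
t: 5.15
tool_pos: [0.5389, -0.0975, 0.0924]
tcp_rot: [[0.085, 0.996, 0.001], [0.996, -0.085, 0.0], [0.0, 0.001, -1.0]]
force: [-0.6, 1.2, 5.8]
opening: 0.0661
t: 5.52
tool_pos: [0.5388, -0.0973, 0.0895]
tcp_rot: [[0.085, 0.996, 0.001], [0.996, -0.085, 0.001], [0.001, 0.001, -1.0]]
force: [-0.6, 1.7, 6.3]
opening: 0.0656
t: 5.9
tool_pos: [0.5388, -0.097, 0.0877]
tcp_rot: [[0.085, 0.996, 0.0], [0.996, -0.085, 0.001], [0.001, 0.0, -1.0]]
force: [-2.3, 3.7, 7.7]
opening: 0.0655
t: 6.28
tool_pos: [0.5388, -0.097, 0.0863]
tcp_rot: [[0.085, 0.996, 0.0], [0.996, -0.085, 0.001], [0.001, 0.0, -1.0]]
force: [-2.9, 3.8, 9.1]
opening: 0.0654
```

```bash
python3 look.py g wrist side
python3 - <<'E'
import cv2
im=cv2.imread("pics/g_wrist_raw.png")
cv2.imwrite("pics/g2.png",cv2.resize(im[130:350,190:470],None,fx=2.8,fy=2.7,interpolation=cv2.INTER_CUBIC))
E
```

```text
6.275 [ 0.5388 -0.097   0.0863] [-2.9  3.8  9.1] 0.0654 85.13
TCP in jig [[-58.4  38.2  86.3]]
side crop 277 178
```

View pics/g2.png

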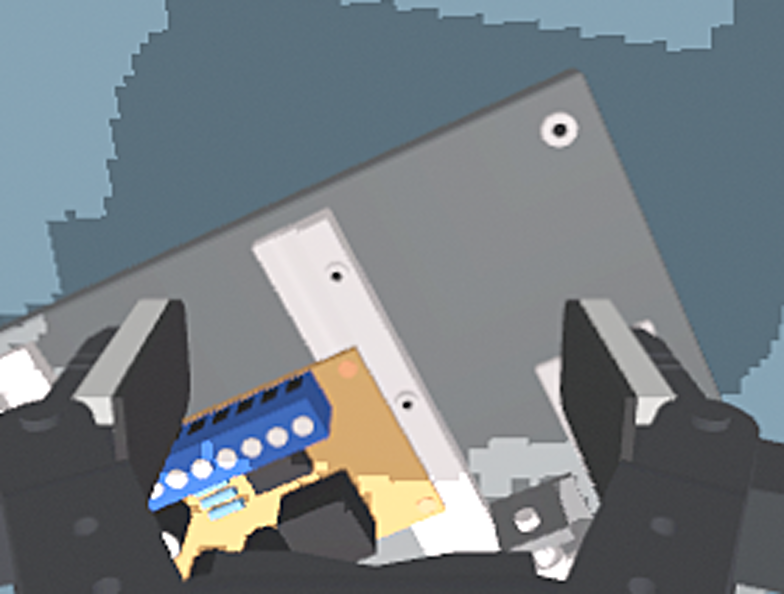

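View pics/g_side.png

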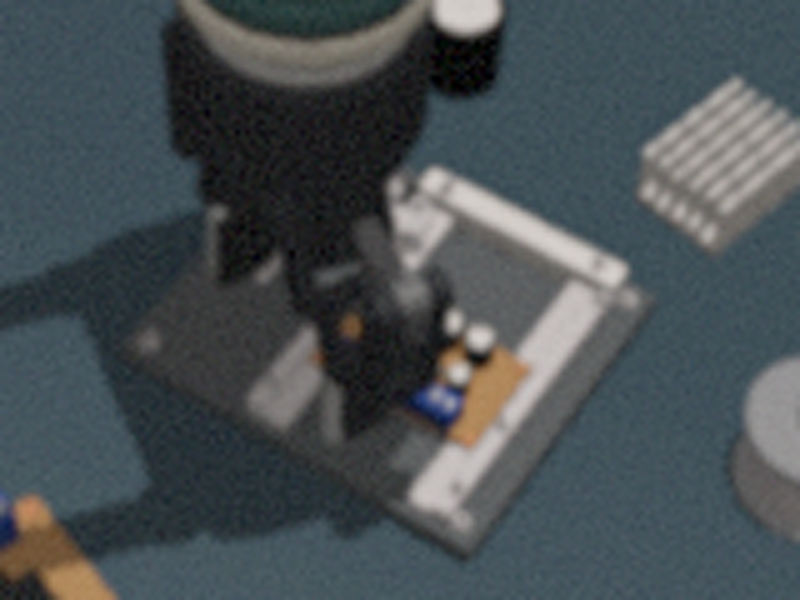

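```bash
python3 -m creep '0 0 -0.001 0; 0 0 -0.001 0'; python3 -m creep '0 0 -0.001 0; 0 0 -0.001 0'
```

```text
t: 6.62
tool_pos: [0.5388, -0.097, 0.0854]
tcp_rot: [[0.085, 0.996, 0.0], [0.996, -0.085, 0.001], [0.001, 0.0, -1.0]]
force: [-2.2, 4.1, 9.4]
opening: 0.0655
t: 6.88
tool_pos: [0.5389, -0.097, 0.0849]
tcp_rot: [[0.085, 0.996, 0.0], [0.996, -0.085, 0.001], [0.001, 0.0, -1.0]]
force: [-3.4, 4.4, 12.4]
opening: 0.066
```

```bash
python3 -m creep '0 0 -0.001 0; 0 0 -0.001 0'; python3 look.py i side
python3 - <<'E'
import cv2,numpy as np
a=[cv2.imread(f"pics/{n}.png")[205:245,340:390] for n in("c_side_raw","f_side_raw","i_side_raw")]
cv2.imwrite("pics/i2.png",cv2.resize(np.hstack(a),None,fx=5.3,fy=5.3,interpolation=cv2.INTER_CUBIC))
E
```

```text
t: 7.12
tool_pos: [0.539, -0.097, 0.0845]
tcp_rot: [[0.085, 0.996, 0.0], [0.996, -0.085, 0.001], [0.001, 0.0, -1.0]]
force: [-5.5, 3.5, 17.1]
opening: 0.0657
7.125 [ 0.539  -0.097   0.0845] [-5.5  3.5 17.1] 0.0657 85.14
TCP in jig [[-58.3  38.1  84.5]]
side crop 277 178
```

View pics/i2.png

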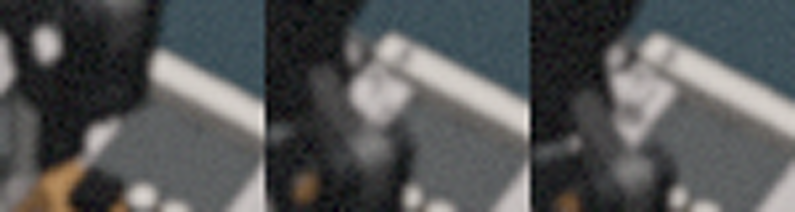

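Hard stop felt at TCP z ≈ 0.0853 and the nose shows raised in the side view. I'll back off about 2 mm.

```bash
python3 -m creep '0 0 0.003 0; 0 0 0.003 0; 0 0 0.003 0'
```

```text
t: 7.55
tool_pos: [0.5388, -0.097, 0.0864]
tcp_rot: [[0.085, 0.996, 0.0], [0.996, -0.085, 0.001], [0.001, 0.0, -1.0]]
force: [-2.0, 4.1, 9.2]
opening: 0.0659
```

```bash
python3 -m creep '0.0037 0.0014 0.0005 0; 0.0075 0.0029 0.0005 0; 0.0112 0.0043 0.0005 0; 0.0149 0.0057 0.0005 0; 0.0187 0.0071 0.0005 0; 0.0187 0.0071 0.0005 0'; python3 look.py k wrist side
python3 - <<'E'
import cv2
im=cv2.imread("pics/k_wrist_raw.png")
cv2.imwrite("pics/k2.png",cv2.resize(im[130:350,190:470],None,fx=2.8,fy=2.7,interpolation=cv2.INTER_CUBIC))
E
```

```text
t: 8.3
tool_pos: [0.5561, -0.091, 0.0863]
tcp_rot: [[0.084, 0.996, -0.003], [0.996, -0.084, -0.001], [-0.001, -0.003, -1.0]]
force: [-5.5, -2.1, 9.8]
opening: 0.0659
8.3 [ 0.5561 -0.091   0.0863] [-5.5 -2.1  9.8] 0.0659 85.2
TCP in jig [[-40.2  37.6  86.3]]
side crop 277 178
```

View pics/k2.png

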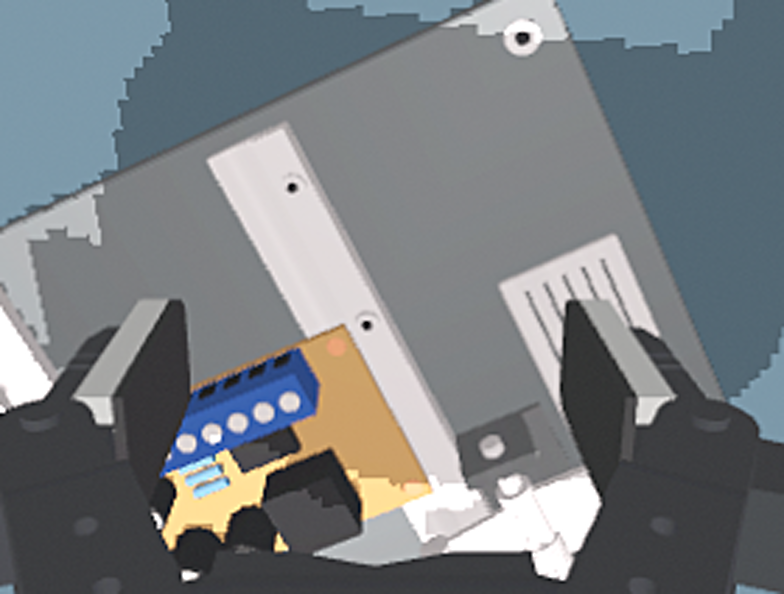

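View pics/k_side.png

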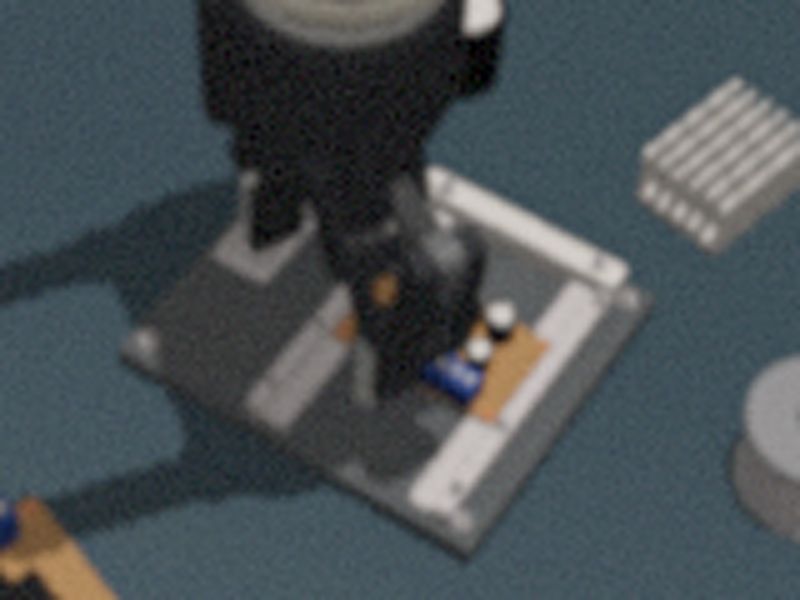

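The board moves with the finger, the bar stays flat under the other one, and the nose is up. I'll continue pushing, about 27 mm to go.

```bash
python3 -m creep '0.0037 0.0014 0.0006 0; 0.0075 0.0029 0.0006 0; 0.0112 0.0043 0.0006 0; 0.0149 0.0057 0.0006 0; 0.0187 0.0071 0.0006 0; 0.0205 0.0078 0.0006 0; 0.0205 0.0078 0.0006 0'; python3 look.py l wrist side
python3 - <<'E'
import cv2
im=cv2.imread("pics/l_wrist_raw.png")
cv2.imwrite("pics/l2.png",cv2.resize(im[130:350,190:470],None,fx=2.8,fy=2.7,interpolation=cv2.INTER_CUBIC))
E
```

```text
t: 9.28
tool_pos: [0.5764, -0.0833, 0.0868]
tcp_rot: [[0.084, 0.996, -0.004], [0.996, -0.084, -0.001], [-0.001, -0.003, -1.0]]
force: [-5.4, -2.2, 10.1]
opening: 0.0654
9.275 [ 0.5764 -0.0833  0.0868] [-5.4 -2.2 10.1] 0.0654 85.2
TCP in jig [[-18.5  37.5  86.8]]
side crop 277 178
```

View pics/l2.png

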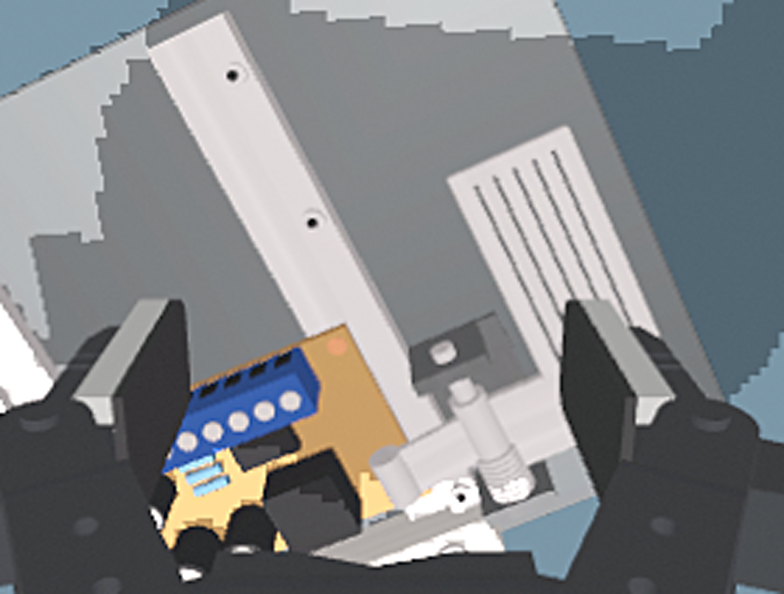

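View pics/l_side.png

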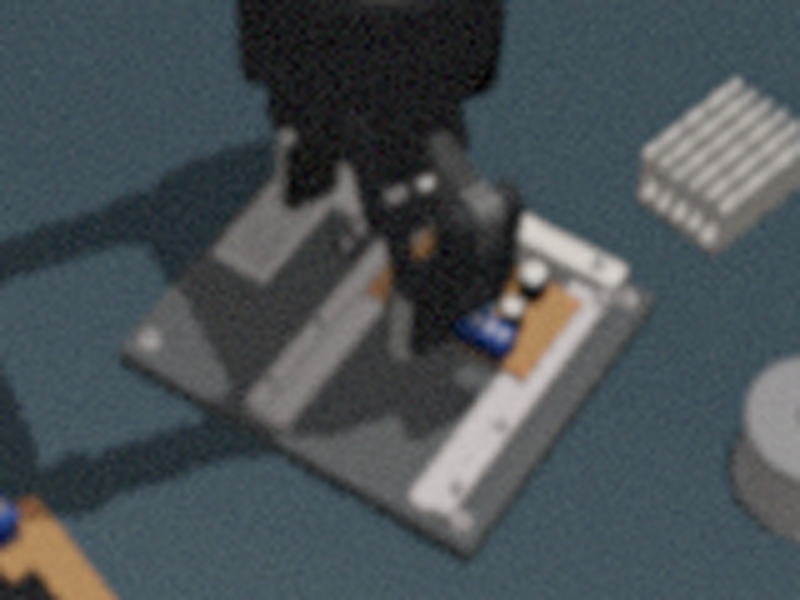

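```bash
python3 -m creep '0.002 0.0008 0 0; 0.0037 0.0014 0 0; 0.0037 0.0014 0 0'; python3 -m creep '0.0014 0.0005 0 0; 0.0014 0.0005 0 0'; python3 -m creep '0.0014 0.0005 0 0; 0.0014 0.0005 0 0'
```

```text
t: 9.75
tool_pos: [0.5799, -0.0819, 0.0868]
tcp_rot: [[0.084, 0.996, -0.004], [0.996, -0.084, -0.001], [-0.001, -0.004, -1.0]]
force: [-6.7, -2.4, 8.4]
opening: 0.0657
t: 10.0
tool_pos: [0.5812, -0.0814, 0.0868]
tcp_rot: [[0.084, 0.996, -0.004], [0.996, -0.084, -0.001], [-0.001, -0.004, -1.0]]
force: [-6.5, -1.9, 9.5]
opening: 0.0657
t: 10.25
tool_pos: [0.5823, -0.0811, 0.0867]
tcp_rot: [[0.084, 0.996, -0.005], [0.996, -0.084, -0.001], [-0.001, -0.005, -1.0]]
force: [-8.1, -2.7, 9.9]
opening: 0.0656
```

```bash
python3 -m creep '0.0014 0.0005 0 0; 0.0014 0.0005 0 0';  python3 look.py m wrist side
python3 - <<'E'
import cv2
im=cv2.imread("pics/m_wrist_raw.png")
cv2.imwrite("pics/m2.png",cv2.resize(im[130:350,190:470],None,fx=2.8,fy=2.7,interpolation=cv2.INTER_CUBIC))
E
```

```text
t: 10.5
tool_pos: [0.5829, -0.0809, 0.0866]
tcp_rot: [[0.084, 0.996, -0.007], [0.996, -0.084, -0.001], [-0.002, -0.007, -1.0]]
force: [-10.8, -4.8, 11.7]
opening: 0.0659
10.5 [ 0.5829 -0.0809  0.0866] [-10.8  -4.8  11.7] 0.0659 85.19
TCP in jig [[-11.6  37.4  86.6]]
side crop 277 178
```

View pics/m2.png

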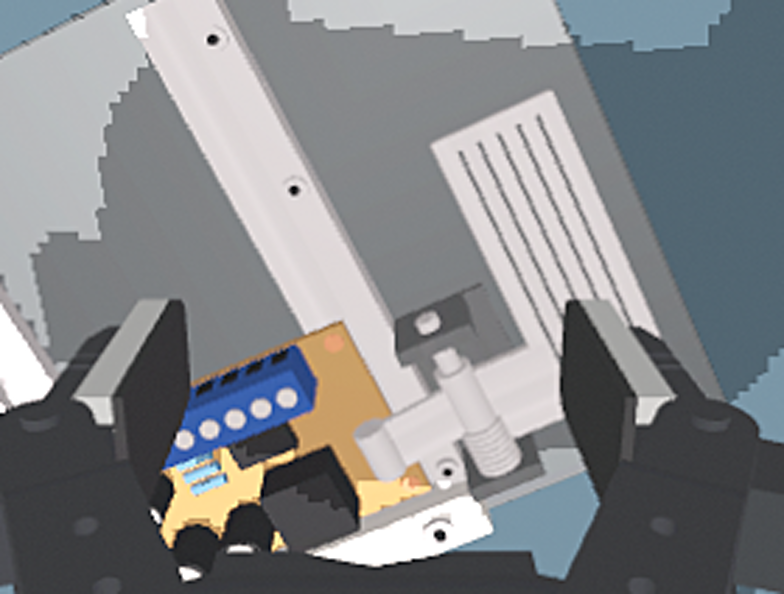

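View pics/m_side.png

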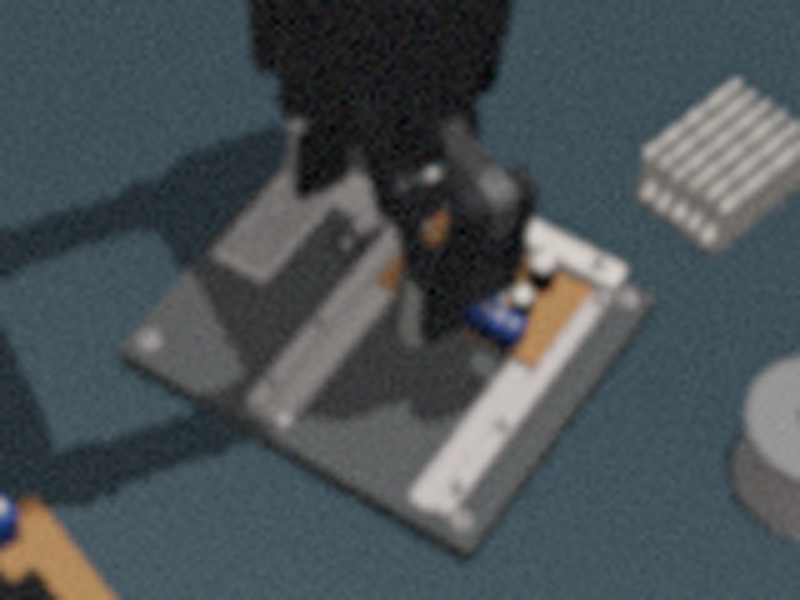

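```bash
python3 -m creep '0.0014 0.0005 0 0; 0.0014 0.0005 0 0; 0.0014 0.0005 0 0'
```

```text
t: 10.98
tool_pos: [0.5833, -0.0808, 0.0865]
tcp_rot: [[0.084, 0.996, -0.009], [0.996, -0.084, -0.002], [-0.003, -0.009, -1.0]]
force: [-13.3, -6.5, 13.5]
opening: 0.0656
```

```bash
python3 -m creep '0.0012 0.0005 0 0; 0.0012 0.0005 0 0; 0.0012 0.0005 0 0'; python3 look.py n wrist side
python3 - <<'E'
import cv2
im=cv2.imread("pics/n_wrist_raw.png")
cv2.imwrite("pics/n2.png",cv2.resize(im[230:350,230:390],None,fx=5,fy=5,interpolation=cv2.INTER_CUBIC))
E
```

```text
t: 11.35
tool_pos: [0.5835, -0.0807, 0.0864]
tcp_rot: [[0.084, 0.996, -0.011], [0.996, -0.084, -0.002], [-0.003, -0.011, -1.0]]
force: [-15.3, -8.3, 15.4]
opening: 0.0659
11.35 [ 0.5835 -0.0807  0.0864] [-15.3  -8.3  15.4] 0.0659 85.2
TCP in jig [[-10.8  37.3  86.4]]
side crop 277 178
```

View pics/n2.png

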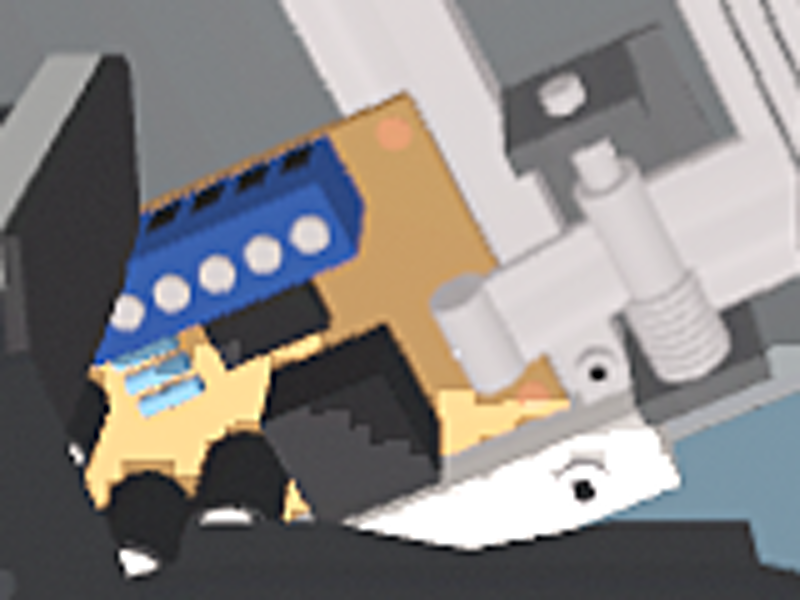

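View pics/n_side.png

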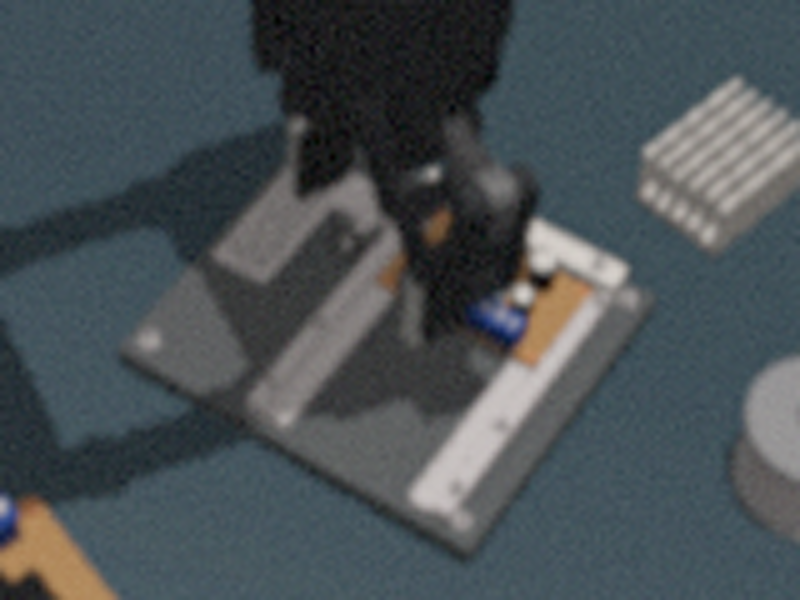

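The board's front edge sits flush against the stop and force builds without movement. I'll back off the push slightly, then let the bar up.

```bash
python3 -m creep '-0.002 -0.0008 0 0; -0.004 -0.0015 0 0; -0.0056 -0.0021 0 0; -0.0056 -0.0021 0 0'; python3 look.py o wrist
python3 - <<'E'
import cv2
im=cv2.imread("pics/o_wrist_raw.png")
cv2.imwrite("pics/o2.png",cv2.resize(im[230:350,230:390],None,fx=5,fy=5,interpolation=cv2.INTER_CUBIC))
E
```

```text
t: 11.95
tool_pos: [0.5826, -0.0811, 0.0874]
tcp_rot: [[0.085, 0.996, 0.0], [0.996, -0.085, 0.0], [0.0, 0.0, -1.0]]
force: [-2.6, 0.8, 7.8]
opening: 0.0662
11.95 [ 0.5826 -0.0811  0.0874] [-2.6  0.8  7.8] 0.0662 85.11
TCP in jig [[-11.9  37.3  87.4]]
```

View pics/o2.png

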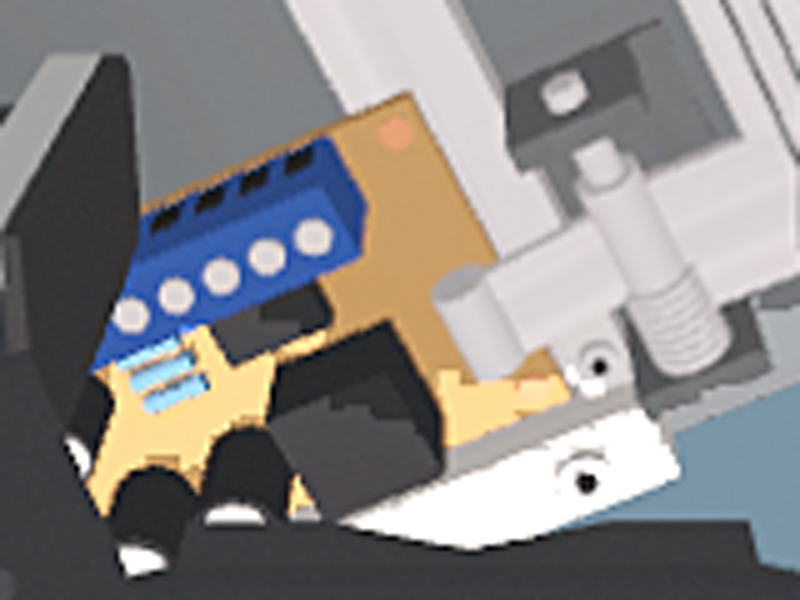

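```bash
python3 -m creep '-0.0014 -0.0005 0 0; -0.0019 -0.0007 0.002 0; -0.0019 -0.0007 0.005 0; -0.0019 -0.0007 0.008 0; -0.0019 -0.0007 0.012 0; -0.0019 -0.0007 0.016 0; -0.0019 -0.0007 0.02 0; -0.0019 -0.0007 0.02 0'; python3 look.py p wrist
python3 - <<'E'
import cv2
im=cv2.imread("pics/p_wrist_raw.png")
cv2.imwrite("pics/p2.png",cv2.resize(im[210:350,220:400],None,fx=4.3,fy=4.3,interpolation=cv2.INTER_CUBIC))
E
```

```text
t: 13.0
tool_pos: [0.5808, -0.0817, 0.1068]
tcp_rot: [[0.085, 0.996, 0.0], [0.996, -0.085, -0.0], [-0.0, 0.0, -1.0]]
force: [-0.6, 0.9, 0.7]
opening: 0.0658
13.0 [ 0.5808 -0.0817  0.1068] [-0.6  0.9  0.7] 0.0658 85.14
TCP in jig [[-13.8  37.4 106.8]]
```

View pics/p2.png

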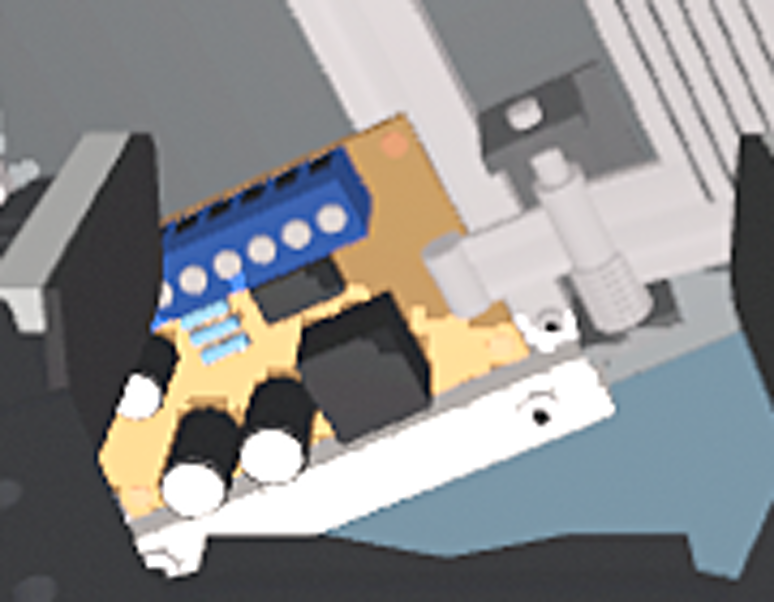

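The nose is down on the board, with the front edge flush along the whole stop. I'll draw clear upward and back.

```bash
python3 -m creep '0 0 0.03 0; 0 0 0.07 0; -0.02 0.03 0.11 0; -0.04 0.08 0.14 0; -0.05 0.13 0.15 0; -0.06 0.18 0.15 0; -0.06 0.22 0.15 0; -0.06 0.22 0.15 0'; python3 look.py q top side
python3 - <<'E'
from plant import env
from h import *
Q=np.load("Q.npy")
for n in("top","side"):
  for q in("board","nose","thumb_bar","terminal_block"):
    print(n,q,[(w2j(Q,d["xyz"]).round(1).tolist()[0],round(d["confidence"],2)) for d in env.mark_of(n,q)[:2]])
E
```

```text
t: 14.05
tool_pos: [0.5202, 0.1407, 0.2565]
tcp_rot: [[0.081, 0.997, 0.0], [0.997, -0.081, 0.0], [0.0, 0.0, -1.0]]
force: [-0.3, -1.3, -0.5]
opening: 0.0657
14.05 [0.5202 0.1407 0.2565] [-0.3 -1.3 -0.5] 0.0657 85.36
TCP in jig [[  9.3 266.7 256.5]]
top crop 292 129
side crop 277 178
top board [([0.8, -1.4, 13.2], 0.96), ([-192.6, 70.3, 4.2], 0.77)]
top nose [([3.4, 29.1, 12.1], 0.83)]
top thumb_bar [([-13.9, 69.8, 28.4], 0.95), ([0.7, 2.1, 13.2], 0.43)]
top terminal_block [([-19.8, 1.2, 18.9], 0.96), ([-186.2, -57.9, 2.7], 0.79)]
side board [([0.9, 1.5, 15.6], 0.91), ([5.3, -120.9, -2.5], 0.71)]
side nose [([3.8, 29.7, 17.1], 0.83)]
side thumb_bar [([-17.7, 74.1, 25.2], 0.9)]
side terminal_block [([-18.3, -5.6, 18.2], 0.59), ([-189.1, -60.7, 2.8], 0.59)]
```

View pics/q_top.png

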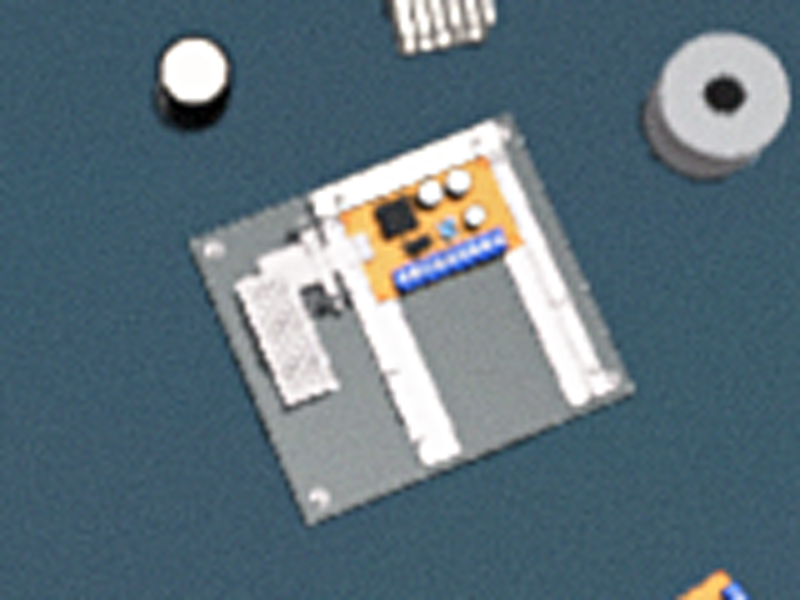

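View pics/q_side.png

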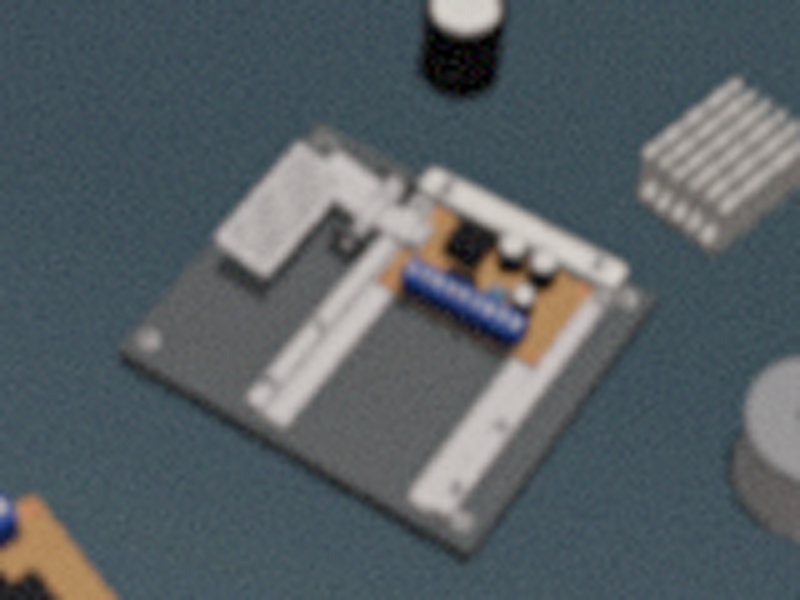

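The top view (board about (430,225) in the crop) and the side view both show the board flush against the stop along its full width. The nose is on its bare edge, the bar is up, and the loose parts are where they were.

```bash
python3 -c "
from plant import env
print(env.observe()['t'],env.hand_in())"
```

```text
the job is handed in; nothing more can be done
14.55 None
```

The middle-sized board is home against the end stop with the clip clamping it, and I handed the job in at about 14.5 s of the 42 s allowed.

**What I did:**
- One fingertip pressed the thumb bar to its hard stop, then eased off 1–2 mm. That should put the joint at about 0.36, estimated from the tool height; I could not read it directly.
- The other fingertip pushed the terminal block about 40 mm, passing the board under the raised nose until it stopped. By then the horizontal push had built to about 17 N with almost no further movement.
- I backed off about 2 mm, let the bar up, and drew clear.

**Last checks:**
- **Board position:** the top and side cameras put its origin at about x 0.9 mm in the jig frame, against 2 mm nominal. That is within the networks' 4 mm accuracy. The front edge shows flush along the stop in the wrist, top and side pictures, but a sub-millimetre gap could not be ruled out from these alone.
- **Clip:** the nose rests on the bare edge of the board, and the bar is back up.
- **Force and surroundings:** the tool reads about 0 N, so it is touching nothing. The capacitor, heatsink and spool look where they were.

**Disagreements:** the cameras' estimates of the jig's position differed by about 3 mm. I settled this with the wrist-camera fit and by feeling for contact.

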